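# Mask the fittings of a switch panel before respraying it

## Task

The clamped switch panel is about to be resprayed with its four original fittings left in place. Pick the four silicone masking caps out from among the other things on the bench and cover every fitting with the cap made for it - the smallest cap over the indicator jewel, the tall slim one over the toggle, the medium one over the starter switch and the largest over the compass bowl - so that each cap sits flat with its rim all round on the panel. Leave the polish tin and the reel of wire where they are.

Things in the scene. Friction and masses are not known exactly. Their poses are not given: they have to be found in the camera images.
- cap_small_stub (a point): Loose small yellow silicone masking cap, a round cup turned mouth down, standing on the bench: outside diameter 46 mm, inside diameter 40 mm, 27 mm high to its flat crown (24 mm deep inside), with a round pull stub 16 mm thick and 22 mm tall on the crown's centre (total height 49 mm). This point is the middle of the stub, on the cap's axis, 38 mm above the rim on which it stands; z is the cap's axis, up.
- cap_tall_stub (a point): Loose tall blue silicone masking cap, a round cup turned mouth down, standing on the bench: outside diameter 50 mm, inside diameter 44 mm, 49 mm high to its flat crown (46 mm deep inside), with a round pull stub 16 mm thick and 22 mm tall on the crown's centre (total height 71 mm). This point is the middle of the stub, on the cap's axis, 60 mm above the rim on which it stands; z is the cap's axis, up.
- cap_medium_stub (a point): Loose medium orange silicone masking cap, a round cup turned mouth down, standing on the bench: outside diameter 70 mm, inside diameter 64 mm, 33 mm high to its flat crown (30 mm deep inside), with a round pull stub 16 mm thick and 22 mm tall on the crown's centre (total height 55 mm). This point is the middle of the stub, on the cap's axis, 44 mm above the rim on which it stands; z is the cap's axis, up.
- cap_large_stub (a point): Loose large dark red silicone masking cap, a round cup turned mouth down, standing on the bench: outside diameter 88 mm, inside diameter 82 mm, 39 mm high to its flat crown (36 mm deep inside), with a round pull stub 16 mm thick and 22 mm tall on the crown's centre (total height 61 mm). This point is the middle of the stub, on the cap's axis, 50 mm above the rim on which it stands; z is the cap's axis, up.
- jewel: Green glass indicator jewel in a round chrome bezel, 24 mm across and 16 mm high. Fixed in the switch panel; this point is the centre of its foot, on the panel's face (60 mm above the bench); z up.
- toggle: Cracked ivory bakelite toggle: round foot 28 mm across with a slim leaning lever, 40 mm high over all, the lever within the foot's outline. Fixed in the switch panel; this point is the centre of its foot, on the panel's face (60 mm above the bench); z up.
- starter: Tarnished chrome starter switch with a black push button on top, round, 48 mm across and 24 mm high. Fixed in the switch panel; this point is the centre of its foot, on the panel's face (60 mm above the bench); z up.
- compass: Brass compass bowl with a dark dial, round, 66 mm across and 30 mm high. Fixed in the switch panel; this point is the centre of its foot, on the panel's face (60 mm above the bench); z up. The panel, a green-painted sheet about 220 x 216 mm, lies level, face up, and is gripped by two jaws of a cast aluminium bench clamp, which stand 6 mm above the panel's face at its edges. The four fittings stand in a 2 by 2 pattern about 96 mm apart, in any arrangement.
- tin: Bystander: loose round tin of metal polish, dark green with a cream lid, 73 mm across, 28 mm high; origin at the centre of its underside, z up.
- reel: Bystander: loose reel of bright locking wire with black flanges, lying flat, 60 mm across, 34 mm high; origin at the centre of its underside, z up.
There are look-alikes about, which are no part of the job. Of the things shaped like the part that bears cap_small_stub, the yellow one is meant.

How it is judged:
At the end, for the whole second after the job is handed in: Each cap stands upright (within 0.1 rad) over its own fitting, its axis within 13 mm of the fitting's, its rim down on the panel (within 4 mm), released and at rest: yellow over the jewel, blue over the toggle, orange over the starter switch, dark red over the compass bowl (horizontal distance between cap_small_stub and jewel below 0.013 m and z of cap_small_stub in the frame of jewel below 0.042 m and angle between each of cap_small_stub, cap_tall_stub, cap_medium_stub, cap_large_stub's own z axis and vertical below 0.1 rad and linear speed of each of cap_small, cap_tall, cap_medium, cap_large below 0.02 m/s and horizontal distance between cap_tall_stub and toggle below 0.013 m and z of cap_tall_stub in the frame of toggle below 0.064 m and horizontal distance between cap_medium_stub and starter below 0.013 m and z of cap_medium_stub in the frame of starter below 0.048 m and horizontal distance between cap_large_stub and compass below 0.013 m and z of cap_large_stub in the frame of compass below 0.054 m); the robot touches nothing.
It fails at once if the polish tin is pushed or carried more than 20 mm from its place (distance of tin from where it was at the start of the episode above 0.02 m).
It fails at once if the reel of wire is pushed or carried more than 20 mm from its place (distance of reel from where it was at the start of the episode above 0.02 m).
It also fails if it takes over 104 s, if anything falls off the work surface, if the arm or the gripper's body presses on something with over 40 N, if the wrist force passes 120 N, or if a joint passes its speed limit or range.

## Robot

A 6-joint arm with a two-finger parallel gripper is mounted at the origin on the work surface. World frame = base frame: x ahead of the robot, y to its left, z up, the work surface at z = 0. Lengths are in m, angles in rad, forces in N, time in s.
With the tool pointing down it reaches from about 0.225 to 0.875 m from the base axis. Payload 3.4 kg.
Tool frame: the origin (TCP) lies between the finger pads; the fingertips stand 14 mm ahead of it and the grasp point (between the pads) lies 5 mm behind it; z points along the fingers, x is the direction in which the jaws open and shut, and the axes are right-handed (so a half turn about z gives the same grasp; the last joint's range is limited). The gripper opens to 85 mm and grips with 20 to 120 N. Pads are 22 mm wide; open, the fingers measure 114 mm over their backs; the gripper's body (76 mm by 85 mm) begins 54 mm behind the grasp point. The pads swing forward as they close: fully open they stand 13 mm farther back than shut.
Start: joints at [1.197, 0.276, 1.505, -0, 1.361, -0.121], TCP at [0.144, 0.557, 0.245] pointing down, gripper open.
Joint ranges: [-2.89, 2.89], [-0.75, 2.08], [0.22, 2.7], [-1.18, 4.32], [0.11, 2.71], [-2.7, 2.7]. Speed limits (rad/s): [2.57, 2.57, 3.14, 3.14, 3.14, 3.14].

## Interface

Orientations are given as a unit quaternion [w, x, y, z].
In Python, from bench import readout, eyes, job gives the robot as it stands.
- The arm moves only by the tool move_arm, never from a script. Its argument "targets" is one flat list of numbers, 7 for each row, row after row: the shift along the tool's x, y, z as a fraction of full scale, then the turn, a rotation vector about the tool's x, y, z as a fraction of full scale, then the opening, from 0 (shut) to 1 (fully open). A call has 1 to 12 rows; each row shifts and turns the pose as measured when the row begins, along the tool's axes as they then stand; what a row does not reach is not made up. Full scale, the value 1, is 200 mm for a shift and 90 degrees for a turn. A row lasts 1/10 s, in which the tool goes at most 50 mm and 8.59 degrees, less where a joint would pass 70% of its speed; a pose out of reach is approached as far as the arm can. A call with a number of a shift or a turn outside -1 to 1 is refused whole. A call with a gripper value outside its range is refused whole. The fingers move at their own pace and stop on an object; "newtons" is the grip in N (left out, the last holds). Time passes only in rows, so rows that do not move let the fingers close. It gives the time, the measured TCP pose, the force and the opening at its end, in the units of the state.
- readout.sense(): the state, without advancing time (a new reading comes with each control period).
- eyes.get_image(name): name is "side" or "top"; returns (picture, depth): 400x640x3 uint8, red, green, blue; 400x640 float32, m along the optical axis (not along the pixel's ray), 0 where there is no reading.
- eyes.camera_model(name): a dict with "fx", "fy", "cx", "cy" (pixels), "distortion" ([k1, k2, p1, p2, k3] as OpenCV has them; the pictures are not rectified), "extrinsics" (4x4, takes a point from camera to world coordinates). Camera axes: x right, y up, looking along -z (the intrinsics and any distortion apply to the point x, -y, -z); pixel columns grow to the right and rows downward; lengths in m; the calibration is good to about 2 mm. A picture is of the moment at which its call begins. camera_model takes no time and is no camera call.
- job.close_job(): hands the job in, once; it reports no verdict.
The state is a dict: "clock": time; "q": joint angles; "joint_velocities": joint speeds; "effort": joint torques, N m; "position": TCP position; "eef_rot": TCP orientation; "ft_force": force on the tool from outside, world axes, zero at the start; "torque": the same for the moment, N m; "width": finger opening in m.
Only numpy, scipy, OpenCV 4.12 (cv2) and the standard library are available. Lean on these libraries where they do the work, as an engineer would, in place of code of your own. Each camera call takes 0.05 s, during which the arm holds its last target. There are 200 camera calls.

## Working session

There is one attempt and no reset: what is moved stays moved. The work goes in short steps, Python scripts to look and compute and a tool call to move; the robot and the scene stay as the last step left them, time stands still between calls to the robot, and variables do not carry over. Pictures are saved under pics/ and viewed, about 12 in all and at most 16, crops included, and the job is handed in when it is done.

Besides the shell and the picture viewer there is one more tool, called after ">>>" as a command line: name --argument value ..., lists and objects as JSON in quotes. move_arm: Moves the arm, as the interface text tells. Its arguments: {"type":"object","properties":{"targets":{"type":"array"},"newtons":{"type":"number"}},"required":["targets"]}

```bash
mkdir -p pics; ls; python3 - <<'E'
from bench import readout, eyes, job
import cv2,numpy as np
s=readout.sense(); print(s['clock'],s['position'],s['eef_rot'],s['width'])
for n in('top','side'):
    im,d=eyes.get_image(n); cv2.imwrite(f'pics/{n}0.png',im[...,::-1]); np.savez(f'{n}0.npz',im=im,d=d)
    m=eyes.camera_model(n); print(n,m)
E
```

```text
pics
0.0 [0.14363777 0.55626187 0.24446412] [ 4.49735477e-04  7.90604708e-01  6.12326230e-01 -7.62518255e-04] 0.08521766540890134
top {'fx': 457.88727313701696, 'fy': 457.88727313701696, 'cx': 328.3164170409948, 'cy': 202.24270521198895, 'distortion': array([-0.08014298,  0.        ,  0.        ,  0.        ,  0.        ]), 'extrinsics': array([[-0.00476137,  0.99337106, -0.11485324,  0.37937332],
       [-0.99969175, -0.00192982,  0.02475227,  0.04713997],
       [ 0.02436654,  0.11493569,  0.99307405,  1.19901145],
       [ 0.        ,  0.        ,  0.        ,  1.        ]])}
side {'fx': 491.31460562163073, 'fy': 491.31460562163073, 'cx': 308.80734635241777, 'cy': 200.16410348890065, 'distortion': array([-0.10301221,  0.        ,  0.        ,  0.        ,  0.        ]), 'extrinsics': array([[ 0.9198523 ,  0.20449866, -0.33474176,  0.21987142],
       [-0.39224766,  0.48752374, -0.78003999, -0.71786981],
       [ 0.00367742,  0.84882325,  0.52866395,  0.58194091],
       [ 0.        ,  0.        ,  0.        ,  1.        ]])}
```

View pics/top0.png

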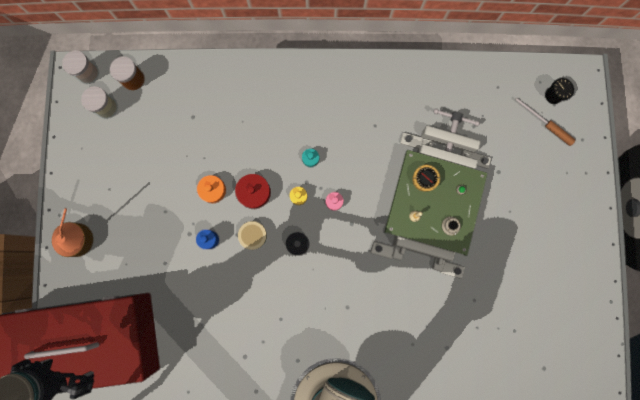

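View pics/side0.png

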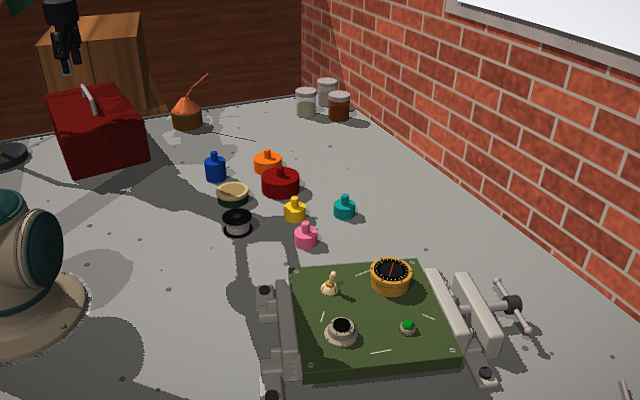

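Top view: yellow cap (298,195), with look-alikes pink (335,200) and teal (311,157). Orange cap (210,188), dark red (252,190), blue (206,239), tin (252,234), reel (297,243). On the panel, compass (427,177), jewel (462,189), toggle (416,216), starter (452,226). I choose yellow by its colour.

```bash
cat > h.py <<'E'
import numpy as np,cv2
from bench import readout,eyes,job
def ray(n,px):
    m=eyes.camera_model(n);K=np.array([[m['fx'],0,m['cx']],[0,m['fy'],m['cy']],[0,0,1.]])
    u=cv2.undistortPoints(np.float64(px).reshape(-1,1,2),K,m['distortion'])[:,0]
    E=m['extrinsics'];return E[:3,3],np.c_[u[:,0],-u[:,1],-np.ones(len(u))]@E[:3,:3].T
def cloud(n,d):
    v,u=np.mgrid[:400,:640];o,r=ray(n,np.c_[u.ravel(),v.ravel()])
    return (o+r*d.reshape(-1,1)).reshape(400,640,3)
def plane(n,px,z):
    o,r=ray(n,px);return o+r*((z-o[2])/r[:,2])[:,None]
E
python3 - <<'E'
from h import *
caps=dict(yellow=((298,195),.049,.027),blue=((206,239),.071,.049),orange=((210,188),.055,.033),red=((252,190),.061,.039),
 tin=((252,234),.028,0),reel=((297,243),.034,0),pink=((335,200),.049,.027),teal=((311,157),.049,.027))
fit=dict(jewel=((462,189),.076),toggle=((416,216),.100),starter=((452,226),.084),compass=((427,177),.090))
z=np.load('top0.npz');P=cloud('top',z['d']);v,u=np.mgrid[:400,:640]
def blob(c,lo,r):
    k=(np.hypot(u-c[0],v-c[1])<r)&(P[...,2]>lo)&(P[...,2]<.2)
    n,l,s,ce=cv2.connectedComponentsWithStats(k.astype(np.uint8)); i=1+np.argmax(s[1:,4]); return l==i
for n,(c,top,cr) in caps.items():
    b=blob(c,.008,19);q=P[b]
    st=b&(P[...,2]>top-.008); px=np.c_[u[st],v[st]].mean(0)
    print(n,'all n',b.sum(),'zmax',q[:,2].max().round(4),'ext',np.ptp(q[:,:2],0).round(3),'topn',st.sum(),'stub px',px.round(1),'xy',plane('top',px,top)[0].round(4))
for n,(c,top) in fit.items():
    b=blob(c,.066,17);q=P[b];st=b&(P[...,2]>top-.012);px=np.c_[u[b],v[b]].mean(0)
    print(n,b.sum(),'zmax',q[:,2].max().round(4),'ext',np.ptp(q[:,:2],0).round(3),'mean',q.mean(0).round(4),'mid',((q.max(0)+q.min(0))/2).round(4),'top',P[st].mean(0).round(4),st.sum())
k=P[160:240,390:480,2];print('panel z',np.median(k))
# side
z=np.load('side0.npz');S=cloud('side',z['d']);np.save('S.npy',S)
sc=dict(yellow=((295,203),.049),blue=((215,156),.071),orange=((267,153),.055),red=((281,171),.061))
for n,(c,top) in sc.items():
    v2=(np.hypot(u-c[0],v-c[1])<18)&(S[...,2]>top-.012)&(S[...,2]<top+.01);print('side',n,v2.sum(),S[v2].mean(0).round(4),S[v2][:,2].max())
for n,(c,top) in dict(jewel=((408,327),.076),toggle=((331,282),.100),starter=((341,330),.084),compass=((391,275),.09)).items():
    b=(np.hypot(u-c[0],v-c[1])<26)&(S[...,2]>top-.01)&(S[...,2]<top+.01);q=S[b];print('side',n,b.sum(),q.mean(0).round(4),np.ptp(q,0).round(3),((q.max(0)+q.min(0))/2).round(4))
im=np.load('top0.npz')['im'][140:270,190:500];cv2.imwrite('pics/crop.png',cv2.resize(im[...,::-1],None,fx=2.5,fy=2.5,interpolation=2))
E
```

```text
yellow all n 253 zmax 0.0528 ext [0.045 0.044] topn 37 stub px [297.8 194.2] xy [0.5329 0.0957 0.049 ]
blue all n 343 zmax 0.0743 ext [0.045 0.048] topn 34 stub px [203.9 238.6] xy [0.4204 0.3254 0.071 ]
orange all n 603 zmax 0.0572 ext [0.07  0.068] topn 30 stub px [208.3 187.3] xy [0.5502 0.3215 0.055 ]
red all n 974 zmax 0.0633 ext [0.087 0.087] topn 36 stub px [250.7 189.2] xy [0.5444 0.2132 0.061 ]
tin all n 641 zmax 0.0338 ext [0.069 0.071] topn 638 stub px [251.7 235.3] xy [0.4302 0.2138 0.028 ]
reel all n 435 zmax 0.0386 ext [0.058 0.056] topn 435 stub px [297.  243.7] xy [0.4086 0.098  0.034 ]
pink all n 251 zmax 0.0519 ext [0.045 0.044] topn 35 stub px [334.6 199.8] xy [0.5186 0.0026 0.049 ]
teal all n 254 zmax 0.0536 ext [0.045 0.042] topn 36 stub px [310.  155.1] xy [0.634  0.0647 0.049 ]
jewel 54 zmax 0.0779 ext [0.021 0.021] mean [ 0.5428 -0.3168  0.0712] mid [ 0.5431 -0.3173  0.072 ] top [ 0.5428 -0.3168  0.0712] 54
toggle 71 zmax 0.101 ext [0.023 0.022] mean [ 0.4764 -0.198   0.077 ] mid [ 0.4764 -0.1987  0.0835] top [ 0.4784 -0.2026  0.0961] 16
starter 211 zmax 0.087
[... 160 characters left out ...]
n [ 0.5682 -0.2229  0.0892] mid [ 0.5685 -0.2241  0.0809] top [ 0.5684 -0.2232  0.0895] 534
panel z 0.059395571082240695
side yellow 54 [0.5326 0.0892 0.0442] 0.048645109997230485
side blue 42 [0.4214 0.3201 0.0659] 0.07107337769193789
side orange 42 [0.5489 0.3031 0.0502] 0.059309318600937355
side red 43 [0.5438 0.2067 0.0556] 0.060258891707740236
side jewel 151 [ 0.5404 -0.324   0.0709] [0.02 0.02 0.01] [ 0.5414 -0.3222  0.071 ]
side toggle 40 [ 0.4786 -0.2086  0.0959] [0.009 0.007 0.009] [ 0.4796 -0.208   0.095 ]
side starter 411 [ 0.4498 -0.2959  0.079 ] [0.037 0.036 0.011] [ 0.4516 -0.2934  0.0797]
side compass 1062 [ 0.5669 -0.2318  0.089 ] [0.066 0.067 0.012] [ 0.5693 -0.228   0.0863]
```

View pics/crop.png

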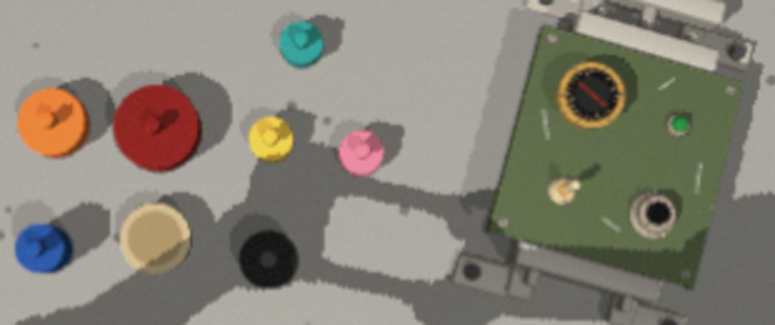

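The crop confirms yellow at crop (270,137), with pink at (361,152) and teal at (301,43) as the look-alikes. Sizes and heights agree with the text, and the fittings fit a 96 mm grid turned about 15°. First move is above the yellow cap.

>>> move_arm --targets '[-0.145, 0.204, 0, 0, 0, 0, 0.5, -0.145, 0.204, 0, 0, 0, 0, 0.5, -0.145, 0.204, 0, 0, 0, 0, 0.5, -0.145, 0.204, 0, 0, 0, 0, 0.5, -0.145, 0.204, 0, 0, 0, 0, 0.5, -0.145, 0.204, 0, 0, 0, 0, 0.5, -0.145, 0.204, 0, 0, 0, 0, 0.5, -0.145, 0.204, 0, 0, 0, 0, 0.5, -0.145, 0.204, 0, 0, 0, 0, 0.5, -0.145, 0.204, 0, 0, 0, 0, 0.5, -0.145, 0.204, 0, 0, 0, 0, 0.5, -0.145, 0.204, 0, 0, 0, 0, 0.5]' --newtons 30

```text
clock: 1.3
position: [0.5293, 0.0993, 0.2393]
eef_rot: [-0.001, 0.787, 0.617, -0.002]
ft_force: [1.5, 0.8, -0.2]
width: 0.0428
```

```bash
cat >> h.py <<'E'
from scipy.spatial.transform import Rotation as Ro
T=dict(yellow=(.5329,.0955),blue=(.4204,.3245),orange=(.5502,.3205),red=(.5444,.2125),jewel=(.543,-.3168),toggle=(.475,-.1992),starter=(.4502,-.292),compass=(.5678,-.224))
def go(name,z):
    s=readout.sense();q=s['eef_rot'];R=Ro.from_quat(np.r_[q[1:],q[0]])
    g=np.r_[T[name],z]-s['position'];f=R.inv().apply(g)/.2
    tilt=R.inv().apply(np.cross(R.as_matrix()[:,2],[0,0,-1]))/(np.pi/2)
    x=R.as_matrix()[:,0]; print('pos',s['position'].round(4),'frac',f.round(3),'dist',np.linalg.norm(g).round(3),'tilt',tilt.round(3),'yaw',np.degrees(np.arctan2(x[1],x[0])).round(1),'q',s['q'].round(2),'w',round(s['width'],4),'F',s['ft_force'].round(1),'t',s['clock'])
E
python3 -c "
from h import *
go('yellow',.12)"
```

```text
pos [0.5293 0.0993 0.2393] frac [-0.013  0.025  0.597] dist 0.119 tilt [-0.003  0.001  0.   ] yaw 76.2 q [ 0.06  0.23  1.59 -0.    1.33 -1.27] w 0.0428 F [ 1.5  0.8 -0.2] t 1.3
```

>>> move_arm --targets '[-0.013, 0.025, 0.2, 0, 0, 0, 0.5, 0, 0, 0.2, 0, 0, 0, 0.5, 0, 0, 0.2, 0, 0, 0, 0.5, 0, 0, 0.2, 0, 0, 0, 0.5, 0, 0, 0.05, 0, 0, 0, 0.5, 0, 0, 0, 0, 0, 0, 0.5]'

```text
clock: 1.9
position: [0.541, 0.0869, 0.064]
eef_rot: [0.002, 0.79, 0.613, -0.001]
ft_force: [0.2, -0.3, 0.3]
width: 0.0432
```

```bash
python3 -c "
from h import *
go('yellow',.044)"
```

```text
pos [0.541  0.0869 0.064 ] frac [ 0.032 -0.05   0.1  ] dist 0.023 tilt [ 0.001  0.002 -0.   ] yaw 75.6 q [ 0.03  0.4   1.82 -0.    0.92 -1.28] w 0.0432 F [ 0.2 -0.3  0.3] t 1.9
```

>>> move_arm --targets '[0.032, -0.05, 0, 0, 0, 0, 0.5, 0, 0, 0, 0, 0, 0, 0.5, 0, 0, 0, 0, 0, 0, 0.5]'

```text
clock: 2.2
position: [0.5348, 0.0971, 0.0679]
eef_rot: [0.003, 0.79, 0.613, 0.002]
ft_force: [-0.1, -0.1, -0.2]
width: 0.0429
```

```bash
python3 -c "
from h import *
go('yellow',.044)
im,d=eyes.get_image('side');cv2.imwrite('pics/s1.png',cv2.resize(im[120:260,200:400,::-1],None,fx=4,fy=4))"
```

```text
pos [0.5348 0.0971 0.0679] frac [-0.01  -0.008  0.12 ] dist 0.024 tilt [0.005 0.    0.   ] yaw 75.6 q [ 0.05  0.39  1.83 -0.    0.92 -1.26] w 0.0429 F [-0.1 -0.1 -0.2] t 2.2
```

View pics/s1.png

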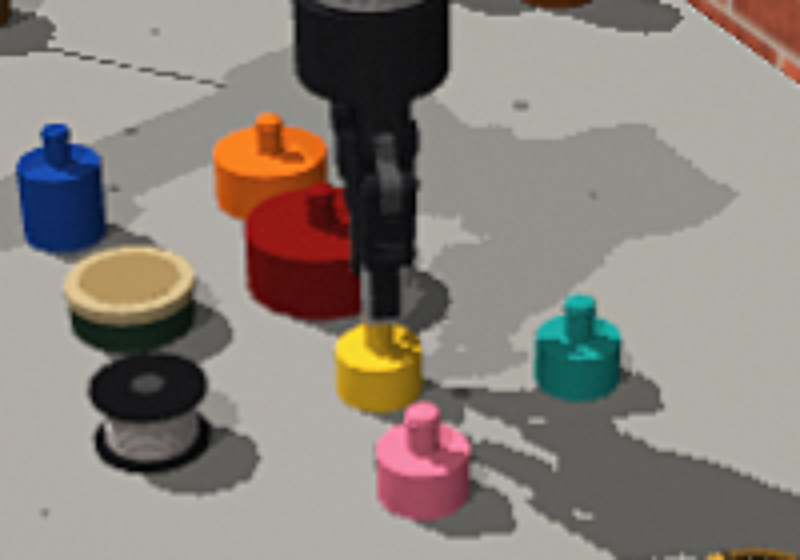

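The fingers straddle the yellow stub at about crop (378,335). Next I descend and grip.

>>> move_arm --targets '[-0.008, -0.008, 0.06, 0, 0, 0, 0.5, 0, 0, 0.055, 0, 0, 0, 0.5, 0, 0, 0, 0, 0, 0, 0.5, 0, 0, 0, 0, 0, 0, 0, 0, 0, 0, 0, 0, 0, 0, 0, 0, 0, 0, 0, 0, 0, 0, 0, 0, 0, 0, 0, 0, 0, 0, 0, 0, 0, 0, 0]'

```text
clock: 3.05
position: [0.5343, 0.0958, 0.045]
eef_rot: [0.004, 0.79, 0.613, 0.004]
ft_force: [-0.3, -0.5, -0.6]
width: 0.0149
```

```bash
python3 -c "
from h import *
go('yellow',.044);go('jewel',.17)"
```

```text
pos [0.5343 0.0958 0.045 ] frac [-0.003 -0.006  0.005] dist 0.002 tilt [ 0.007 -0.    -0.   ] yaw 75.6 q [ 0.05  0.41  1.86 -0.    0.86 -1.27] w 0.0149 F [-0.3 -0.5 -0.6] t 3.05
pos [0.5343 0.0958 0.045 ] frac [-1.987  0.562 -0.619] dist 0.431 tilt [ 0.007 -0.    -0.   ] yaw 75.6 q [ 0.05  0.41  1.86 -0.    0.86 -1.27] w 0.0149 F [-0.3 -0.5 -0.6] t 3.05
```

>>> move_arm --targets '[0, 0, -0.1, 0.007, 0, 0, 0, 0, 0, -0.18, 0, 0, 0, 0, 0, 0, -0.18, 0, 0, 0, 0, 0, 0, -0.18, 0, 0, 0, 0, -0.2, 0.056, 0, 0, 0, 0, 0, -0.2, 0.056, 0, 0, 0, 0, 0, -0.2, 0.056, 0, 0, 0, 0, 0, -0.2, 0.056, 0, 0, 0, 0, 0, -0.2, 0.056, 0, 0, 0, 0, 0, -0.2, 0.056, 0, 0, 0, 0, 0, -0.2, 0.056, 0, 0, 0, 0, 0, -0.2, 0.056, 0, 0, 0, 0, 0]'

```text
clock: 4.25
position: [0.5441, -0.2427, 0.1802]
eef_rot: [0.002, 0.787, 0.617, 0.003]
ft_force: [1.2, -0.1, -0.2]
width: 0.0149
```

>>> move_arm --targets '[-0.15, 0.04, 0, 0, 0, 0, 0, 0, 0, 0, 0, 0, 0, 0, 0, 0, 0, 0, 0, 0, 0, 0, 0, 0, 0, 0, 0, 0]'

```text
clock: 4.65
position: [0.5441, -0.2811, 0.1794]
eef_rot: [0.003, 0.789, 0.614, 0.002]
ft_force: [-0.2, -0.5, 0.2]
width: 0.0147
```

```bash
python3 -c "
from h import *
go('jewel',.104)"
```

```text
pos [ 0.5441 -0.2811  0.1794] frac [-0.174  0.035  0.377] dist 0.083 tilt [ 0.005 -0.     0.   ] yaw 75.8 q [-0.59  0.37  1.53  0.    1.23 -1.92] w 0.0147 F [-0.2 -0.5  0.2] t 4.65
```

>>> move_arm --targets '[-0.174, 0.035, 0, 0.005, 0, 0, 0, 0, 0, 0, 0, 0, 0, 0, 0, 0, 0.1, 0, 0, 0, 0, 0, 0, 0.1, 0, 0, 0, 0, 0, 0, 0, 0, 0, 0, 0, 0, 0, 0, 0, 0, 0, 0]'

```text
clock: 5.25
position: [0.5438, -0.3084, 0.1404]
eef_rot: [-0.001, 0.786, 0.618, 0.001]
ft_force: [-0.4, -0.2, 0.5]
width: 0.0146
```

```bash
python3 -c "
from h import *
go('jewel',.105)
im,d=eyes.get_image('side');a=cv2.resize(im[190:390,250:480,::-1],None,fx=2,fy=2)
im,d=eyes.get_image('top');b=cv2.resize(im[130:280,370:510,::-1],(373,400));cv2.imwrite('pics/s2.png',np.hstack([a,b][:2]) )"
```

```text
pos [ 0.5438 -0.3084  0.1404] frac [-0.042  0.006  0.177] dist 0.036 tilt [ 0.    -0.002 -0.   ] yaw 76.3 q [-0.63  0.42  1.55  0.    1.17 -1.96] w 0.0146 F [-0.4 -0.2  0.5] t 5.25
```

View pics/s2.png

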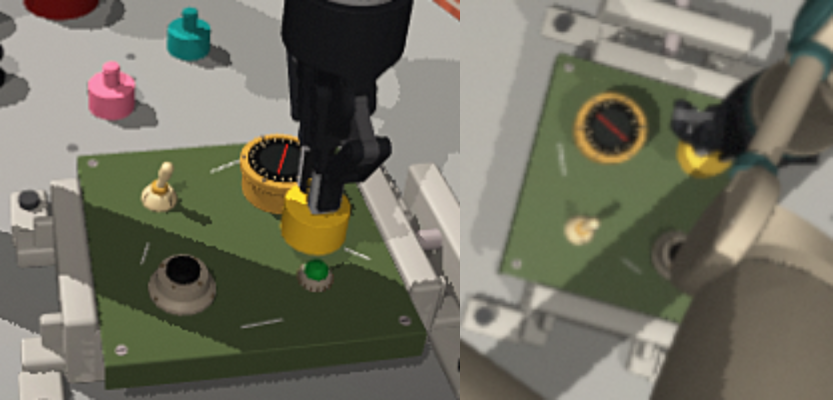

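The side crop shows the yellow cap upright just above the jewel at (316,272). I trim 8 mm and lower.

>>> move_arm --targets '[-0.042, 0.006, 0, 0, 0, 0, 0, 0, 0, 0, 0, 0, 0, 0, 0, 0, 0, 0, 0, 0, 0, 0, 0, 0.08, 0, 0, 0, 0, 0, 0, 0, 0, 0, 0, 0]'

```text
clock: 5.85
position: [0.5447, -0.319, 0.1282]
eef_rot: [0.003, 0.786, 0.618, 0.002]
ft_force: [-1.0, 0.3, -0.8]
width: 0.0147
```

```bash
python3 -c "
from h import *
go('jewel',.105)"
```

```text
pos [ 0.5447 -0.319   0.1282] frac [ 0.009 -0.012  0.116] dist 0.023 tilt [ 0.004 -0.    -0.   ] yaw 76.3 q [-0.64  0.44  1.56  0.    1.14 -1.97] w 0.0147 F [-1.   0.3 -0.8] t 5.85
```

>>> move_arm --targets '[0.006, -0.008, 0.05, 0, 0, 0, 0, 0, 0, 0.04, 0, 0, 0, 0, 0, 0, 0.02, 0, 0, 0, 0, 0, 0, 0, 0, 0, 0, 0, 0, 0, 0, 0, 0, 0, 0]'

```text
clock: 6.35
position: [0.544, -0.3179, 0.1057]
eef_rot: [0.003, 0.786, 0.618, 0.002]
ft_force: [-0.2, 0.4, -0.8]
width: 0.0146
```

```bash
python3 -c "
from h import *
go('jewel',.105)"
```

```text
pos [ 0.544  -0.3179  0.1057] frac [ 0.004 -0.006  0.003] dist 0.002 tilt [0.005 0.    0.   ] yaw 76.3 q [-0.64  0.45  1.59  0.    1.09 -1.97] w 0.0146 F [-0.2  0.4 -0.8] t 6.35
```

>>> move_arm --targets '[0, 0, 0, 0, 0, 0, 0.5, 0, 0, 0, 0, 0, 0, 0.5, 0, 0, 0, 0, 0, 0, 0.5, 0, 0, 0, 0, 0, 0, 0.5, 0, 0, -0.1, 0, 0, 0, 0.5, 0, 0, -0.2, 0, 0, 0, 0.5, 0, 0, -0.2, 0, 0, 0, 0.5, 0, 0, 0, 0, 0, 0, 0.5, 0, 0, 0, 0, 0, 0, 0.5]'

```text
clock: 7.25
position: [0.5431, -0.3176, 0.2093]
eef_rot: [0.003, 0.786, 0.618, 0.002]
ft_force: [-0.2, -0.1, -0.0]
width: 0.0428
```

>>> move_arm --targets '[0.22, -0.053, 0, 0, 0, 0, 0.5, 0.22, -0.053, 0, 0, 0, 0, 0.5, 0.22, -0.053, 0, 0, 0, 0, 0.5, 0.22, -0.053, 0, 0, 0, 0, 0.5, 0.22, -0.053, 0, 0, 0, 0, 0.5, 0.22, -0.053, 0, 0, 0, 0, 0.5, 0.22, -0.053, 0, 0, 0, 0, 0.5, 0.22, -0.053, 0, 0, 0, 0, 0.5, 0.22, -0.053, 0, 0, 0, 0, 0.5, 0.22, -0.053, 0, 0, 0, 0, 0.5, 0.22, -0.053, 0, 0, 0, 0, 0.5, 0.22, -0.053, 0, 0, 0, 0, 0.5]'

```text
clock: 8.45
position: [0.5402, 0.2388, 0.1925]
eef_rot: [-0.002, 0.79, 0.613, -0.006]
ft_force: [2.0, 0.2, -0.0]
width: 0.0426
```

>>> move_arm --targets '[0.2, -0.05, 0, 0, 0, 0, 0.5, 0, 0, 0, 0, 0, 0, 0.5, 0, 0, 0, 0, 0, 0, 0.5, 0, 0, 0, 0, 0, 0, 0.5]'

```text
clock: 8.85
position: [0.5369, 0.2869, 0.1865]
eef_rot: [-0.004, 0.788, 0.616, -0.009]
ft_force: [-0.1, 0.0, 0.1]
width: 0.0426
```

```bash
python3 -c "
from h import *
go('orange',.051)
z,d=eyes.get_image('top');P=cloud('top',d)
im=z[140:270,180:500,::-1];cv2.imwrite('pics/t3.png',cv2.resize(im,None,fx=2.5,fy=2.5))"
```

```text
pos [0.5369 0.2869 0.1865] frac [0.185 0.036 0.675] dist 0.14 tilt [-0.011  0.006  0.   ] yaw 76.1 q [ 0.38  0.37  1.51  0.    1.28 -0.95] w 0.0426 F [-0.1  0.   0.1] t 8.85
```

View pics/t3.png

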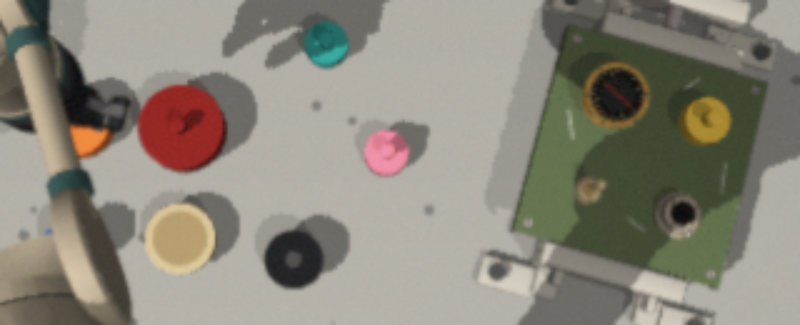

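Yellow cap now sits over the jewel (crop 705,120). Next is orange.

>>> move_arm --targets '[0.185, 0.036, 0, -0.011, 0.006, 0, 0.5, 0, 0, 0, 0, 0, 0, 0.5, 0, 0, 0.16, 0, 0, 0, 0.5, 0, 0, 0.16, 0, 0, 0, 0.5, 0, 0, 0.16, 0, 0, 0, 0.5, 0, 0, 0, 0, 0, 0, 0.5, 0, 0, 0, 0, 0, 0, 0.5]'

```text
clock: 9.6
position: [0.5565, 0.3105, 0.0898]
eef_rot: [0.002, 0.792, 0.611, 0.0]
ft_force: [-1.0, 1.3, 0.1]
width: 0.0425
```

```bash
python3 -c "
from h import *
go('orange',.051)"
```

```text
pos [0.5565 0.3105 0.0898] frac [ 0.041 -0.044  0.194] dist 0.041 tilt [0.002 0.001 0.   ] yaw 75.3 q [ 0.4   0.48  1.59 -0.    1.07 -0.91] w 0.0425 F [-1.   1.3  0.1] t 9.6
```

>>> move_arm --targets '[0.045, -0.048, 0, 0, 0, 0, 0.5, 0, 0, 0, 0, 0, 0, 0.5, 0, 0, 0.07, 0, 0, 0, 0.5, 0, 0, 0, 0, 0, 0, 0.5, 0, 0, 0, 0, 0, 0, 0.5]'

```text
clock: 10.1
position: [0.552, 0.323, 0.0808]
eef_rot: [0.003, 0.792, 0.611, 0.005]
ft_force: [-0.1, 0.3, 0.7]
width: 0.0429
```

```bash
python3 -c "
from h import *
go('orange',.051)
im,d=eyes.get_image('side');cv2.imwrite('pics/s4.png',cv2.resize(im[100:240,180:380,::-1],None,fx=4,fy=4))"
```

```text
pos [0.552  0.323  0.0808] frac [-0.015 -0.007  0.149] dist 0.03 tilt [ 0.007 -0.003 -0.   ] yaw 75.3 q [ 0.42  0.49  1.6  -0.    1.04 -0.89] w 0.0429 F [-0.1  0.3  0.7] t 10.1
```

View pics/s4.png

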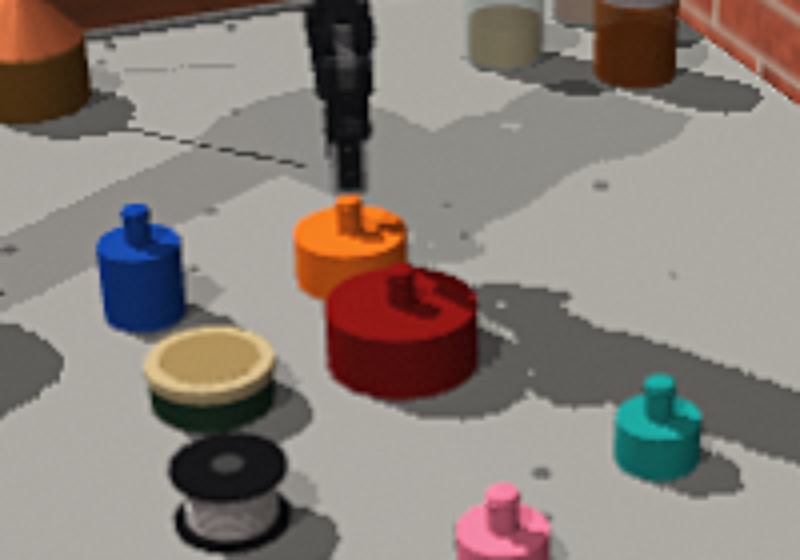

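The fingers are above the orange stub, in line with it at crop (349,200).

>>> move_arm --targets '[-0.012, -0.006, 0.05, 0.006, -0.003, 0, 0.5, 0, 0, 0.06, 0, 0, 0, 0.5, 0, 0, 0.05, 0, 0, 0, 0.5, 0, 0, 0, 0, 0, 0, 0.5, 0, 0, 0, 0, 0, 0, 0.5]'

```text
clock: 10.65
position: [0.5498, 0.3204, 0.0452]
eef_rot: [0.0, 0.792, 0.61, -0.001]
ft_force: [-1.1, -0.6, 8.9]
width: 0.0428
```

```bash
python3 -c "
from h import *
go('orange',.051)"
```

```text
pos [0.5498 0.3204 0.0452] frac [ 0.001  0.002 -0.029] dist 0.006 tilt [-0.     0.001  0.   ] yaw 75.2 q [ 0.42  0.53  1.63 -0.    0.98 -0.89] w 0.0428 F [-1.1 -0.6  8.9] t 10.65
```

>>> move_arm --targets '[0, 0, -0.035, 0, 0, 0, 0.5, 0, 0, 0, 0, 0, 0, 0.5, 0, 0, 0, 0, 0, 0, 0, 0, 0, 0, 0, 0, 0, 0, 0, 0, 0, 0, 0, 0, 0, 0, 0, 0, 0, 0, 0, 0, 0, 0, 0, 0, 0, 0, 0]'

```text
clock: 11.35
position: [0.5503, 0.3207, 0.0537]
eef_rot: [0.001, 0.792, 0.611, -0.0]
ft_force: [-0.1, -0.4, 1.8]
width: 0.0145
```

```bash
python3 -c "
from h import *
go('orange',.051);go('starter',.18)"
```

```text
pos [0.5503 0.3207 0.0537] frac [-0.001 -0.     0.013] dist 0.003 tilt [ 0.001  0.001 -0.   ] yaw 75.3 q [ 0.42  0.52  1.63 -0.    1.   -0.89] w 0.0145 F [-0.1 -0.4  1.8] t 11.35
pos [0.5503 0.3207 0.0537] frac [-3.091  0.296 -0.629] dist 0.634 tilt [ 0.001  0.001 -0.   ] yaw 75.3 q [ 0.42  0.52  1.63 -0.    1.   -0.89] w 0.0145 F [-0.1 -0.4  1.8] t 11.35
```

>>> move_arm --targets '[0, 0, -0.1, 0, 0, 0, 0, 0, 0, -0.2, 0, 0, 0, 0, 0, 0, -0.2, 0, 0, 0, 0, 0, 0, -0.2, 0, 0, 0, 0, 0, 0, -0.1, 0, 0, 0, 0, 0, 0, 0, 0, 0, 0, 0]'

```text
clock: 11.95
position: [0.5488, 0.3202, 0.2162]
eef_rot: [-0.0, 0.792, 0.61, -0.004]
ft_force: [-0.1, 0.1, 0.0]
width: 0.0144
```

>>> move_arm --targets '[-0.22, 0.021, 0, 0, 0, 0, 0, -0.22, 0.021, 0, 0, 0, 0, 0, -0.22, 0.021, 0, 0, 0, 0, 0, -0.22, 0.021, 0, 0, 0, 0, 0, -0.22, 0.021, 0, 0, 0, 0, 0, -0.22, 0.021, 0, 0, 0, 0, 0, -0.22, 0.021, 0, 0, 0, 0, 0, -0.22, 0.021, 0, 0, 0, 0, 0, -0.22, 0.021, 0, 0, 0, 0, 0, -0.22, 0.021, 0, 0, 0, 0, 0, -0.22, 0.021, 0, 0, 0, 0, 0, -0.22, 0.021, 0, 0, 0, 0, 0]'

```text
clock: 13.15
position: [0.4534, -0.2147, 0.1995]
eef_rot: [-0.01, 0.788, 0.615, -0.011]
ft_force: [0.6, 0.4, -0.1]
width: 0.0148
```

>>> move_arm --targets '[-0.2, 0.02, 0, 0, 0, 0, 0, 0, 0, 0, 0, 0, 0, 0, 0, 0, 0, 0, 0, 0, 0, 0, 0, 0, 0, 0, 0, 0]'

```text
clock: 13.55
position: [0.4433, -0.2598, 0.1932]
eef_rot: [-0.014, 0.791, 0.612, -0.012]
ft_force: [0.3, -0.7, -0.2]
width: 0.0145
```

```bash
python3 -c "
from h import *
go('starter',.1135)"
```

```text
pos [ 0.4433 -0.2598  0.1932] frac [-0.146  0.089  0.396] dist 0.086 tilt [-0.024  0.002  0.   ] yaw 75.4 q [-0.65  0.24  1.69 -0.02  1.24 -1.96] w 0.0145 F [ 0.3 -0.7 -0.2] t 13.55
```

>>> move_arm --targets '[-0.146, 0.089, 0, -0.024, 0.002, 0, 0, 0, 0, 0, 0, 0, 0, 0, 0, 0, 0, 0, 0, 0, 0, 0, 0, 0.15, 0, 0, 0, 0, 0, 0, 0, 0, 0, 0, 0, 0, 0, 0, 0, 0, 0, 0]'

```text
clock: 14.15
position: [0.4544, -0.2843, 0.1612]
eef_rot: [-0.002, 0.788, 0.616, 0.001]
ft_force: [0.2, 0.0, 0.6]
width: 0.0149
```

```bash
python3 -c "
from h import *
go('starter',.1135)"
```

```text
pos [ 0.4544 -0.2843  0.1612] frac [-0.044 -0.011  0.238] dist 0.049 tilt [-0.001 -0.003 -0.   ] yaw 76.0 q [-0.69  0.28  1.72  0.    1.15 -2.02] w 0.0149 F [0.2 0.  0.6] t 14.15
```

>>> move_arm --targets '[-0.046, -0.011, 0, 0, 0, 0, 0, 0, 0, 0, 0, 0, 0, 0, 0, 0, 0, 0, 0, 0, 0, 0, 0, 0.09, 0, 0, 0, 0, 0, 0, 0, 0, 0, 0, 0, 0, 0, 0, 0, 0, 0, 0]'

```text
clock: 14.75
position: [0.4519, -0.2942, 0.1479]
eef_rot: [0.002, 0.788, 0.616, 0.002]
ft_force: [0.0, -0.2, -0.1]
width: 0.0143
```

```bash
python3 -c "
from h import *
go('starter',.1135)
im,d=eyes.get_image('side');cv2.imwrite('pics/s5.png',cv2.resize(im[190:390,250:480,::-1],None,fx=3,fy=3))"
```

```text
pos [ 0.4519 -0.2942  0.1479] frac [ 0.009 -0.012  0.172] dist 0.035 tilt [ 0.004 -0.001 -0.   ] yaw 76.1 q [-0.71  0.29  1.74  0.    1.11 -2.04] w 0.0143 F [ 0.  -0.2 -0.1] t 14.75
```

View pics/s5.png

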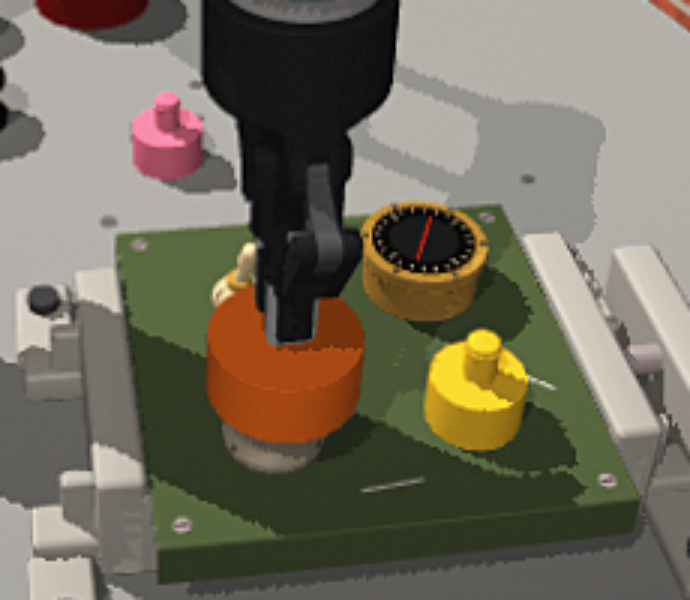

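The side crop shows the orange cap just above the starter, but it looks a few mm to the right of it (cap centre about 285, starter about 272). I check this numerically.

```bash
cat >> h.py <<'E'
def proj(n,p):
    m=eyes.camera_model(n);E=np.linalg.inv(m['extrinsics']);c=E[:3,:3]@np.array(p)+E[:3,3]
    K=np.array([[m['fx'],0,m['cx']],[0,m['fy'],m['cy']],[0,0,1.]])
    return cv2.projectPoints(np.float64([[c[0],-c[1],-c[2]]]),np.zeros(3),np.zeros(3),K,m['distortion'])[0].ravel()
E
python3 - <<'E'
from h import *
im,d=eyes.get_image('side');hsv=cv2.cvtColor(im,cv2.COLOR_RGB2HSV)
v,u=np.mgrid[:400,:640]
def ext(name,m):
    n,l,s,c=cv2.connectedComponentsWithStats(m.astype(np.uint8));i=1+np.argmax(s[1:,4]);x,y,w,h,_=s[i];print(name,'cols',x,x+w-1,'ctr',x+(w-1)/2,'rows',y,y+h-1)
p=readout.sense()['position']
ext('orange',(hsv[...,0]<12)&(hsv[...,1]>180)&(u>310)&(u<380)&(v>270)&(v<345)); print('pred',proj('side',(p[0],p[1],p[2]-.0535+.016)))
ext('yellow',(hsv[...,0]>20)&(hsv[...,0]<30)&(hsv[...,1]>180)&(u>388)&(v>300)&(v<345));print('pred jewel',proj('side',(*T['jewel'],.075)))
z=np.load('side0.npz');S=np.load('S.npy')
for n,c,r,t in(('starter',(341,330),30,.072),('jewel',(408,327),18,.068),('compass',(391,275),34,.075),('toggle',(330,287),18,.066)):
    ext(n,(np.hypot(u-c[0],v-c[1])<r)&(S[...,2]>.0635));print('pred',proj('side',(*T[n],t)))
h0=cv2.cvtColor(z['im'],cv2.COLOR_RGB2HSV)
for n,lo,hi,zz in(('red',0,8,.0195),('blue',108,125,.0245),('orange',8,15,.0165)):
    k=(h0[...,0]>=lo)&(h0[...,0]<=hi)&(h0[...,1]>150)&(u>195)&(u<302)&(v>145)&(v<205)
    ext(n,k);print('pred',proj('side',(*T[n],zz)))
E
```

```text
orange cols 319 370 ctr 344.5 rows 285 337
pred [342.40035595 308.86482853]
yellow cols 392 425 ctr 408.5 rows 301 339
pred jewel [406.22961895 319.2131321 ]
starter cols 324 357 ctr 340.5 rows 317 345
pred [339.65497031 328.10840561]
jewel cols 398 416 ctr 407.0 rows 319 333
pred [405.65913238 322.70748997]
compass cols 370 413 ctr 391.5 rows 257 295
pred [387.8440705  275.33956136]
toggle cols 321 337 ctr 329.0 rows 271 293
pred [327.6420325  285.49298501]
red cols 261 298 ctr 279.5 rows 165 199
pred [279.09078748 181.70981397]
blue cols 204 225 ctr 214.5 rows 151 182
pred [214.51152981 168.51053915]
orange cols 254 281 ctr 267.5 rows 148 174
pred [266.35140583 162.41615703]
```

Relative to the starter the cap needs about 4 mm along −tool y. Yellow agrees with the jewel to about 1 px. I correct and lower.

>>> move_arm --targets '[0.009, -0.021, 0, 0.004, 0, 0, 0, 0, 0, 0, 0, 0, 0, 0, 0, 0, 0, 0, 0, 0, 0, 0, 0, 0.08, 0, 0, 0, 0, 0, 0, 0, 0, 0, 0, 0, 0, 0, 0, 0, 0, 0, 0]'

```text
clock: 15.45
position: [0.4488, -0.2918, 0.134]
eef_rot: [0.001, 0.788, 0.616, 0.0]
ft_force: [-0.2, -0.4, 0.8]
width: 0.0144
```

```bash
python3 -c "
from h import *
go('starter',.1135)"
```

```text
pos [ 0.4488 -0.2918  0.134 ] frac [0.001 0.007 0.103] dist 0.021 tilt [0.001 0.    0.   ] yaw 76.1 q [-0.71  0.3   1.76  0.    1.07 -2.03] w 0.0144 F [-0.2 -0.4  0.8] t 15.45
```

>>> move_arm --targets '[0, 0, 0.05, 0, 0, 0, 0, 0, 0, 0.04, 0, 0, 0, 0, 0, 0, 0.015, 0, 0, 0, 0, 0, 0, 0, 0, 0, 0, 0, 0, 0, 0, 0, 0, 0, 0]'

```text
clock: 15.95
position: [0.4497, -0.2925, 0.1136]
eef_rot: [0.002, 0.788, 0.616, 0.001]
ft_force: [-0.3, 1.0, 0.9]
width: 0.0143
```

```bash
python3 -c "
from h import *
go('starter',.1135)"
```

```text
pos [ 0.4497 -0.2925  0.1136] frac [0.003 0.002 0.   ] dist 0.001 tilt [0.003 0.001 0.   ] yaw 76.1 q [-0.71  0.32  1.79  0.    1.02 -2.03] w 0.0143 F [-0.3  1.   0.9] t 15.95
```

>>> move_arm --targets '[0, 0, 0, 0, 0, 0, 0.5, 0, 0, 0, 0, 0, 0, 0.5, 0, 0, 0, 0, 0, 0, 0.5, 0, 0, 0, 0, 0, 0, 0.5, 0, 0, -0.1, 0, 0, 0, 0.5, 0, 0, -0.2, 0, 0, 0, 0.5, 0, 0, -0.2, 0, 0, 0, 0.5, 0, 0, 0, 0, 0, 0, 0.5, 0, 0, 0, 0, 0, 0, 0.5]'

```text
clock: 16.85
position: [0.4487, -0.2917, 0.2149]
eef_rot: [0.0, 0.788, 0.616, 0.0]
ft_force: [0.2, 0.6, -0.4]
width: 0.0424
```

>>> move_arm --targets '[0.22, -0.015, 0, 0, 0, 0, 0.5, 0.22, -0.015, 0, 0, 0, 0, 0.5, 0.22, -0.015, 0, 0, 0, 0, 0.5, 0.22, -0.015, 0, 0, 0, 0, 0.5, 0.22, -0.015, 0, 0, 0, 0, 0.5, 0.22, -0.015, 0, 0, 0, 0, 0.5, 0.22, -0.015, 0, 0, 0, 0, 0.5, 0.22, -0.015, 0, 0, 0, 0, 0.5, 0.22, -0.015, 0, 0, 0, 0, 0.5, 0.22, -0.015, 0, 0, 0, 0, 0.5, 0.22, -0.015, 0, 0, 0, 0, 0.5, 0, 0, 0, 0, 0, 0, 0.5]'

```text
clock: 18.05
position: [0.5317, 0.2023, 0.198]
eef_rot: [-0.006, 0.79, 0.613, -0.007]
ft_force: [-1.0, 0.1, -0.8]
width: 0.0432
```

>>> move_arm --targets '[0, 0, 0, 0, 0, 0, 0.5, 0, 0, 0, 0, 0, 0, 0.5]'

```text
clock: 18.25
position: [0.5301, 0.2024, 0.1951]
eef_rot: [-0.007, 0.789, 0.614, -0.01]
ft_force: [-0.4, -0.5, 0.1]
width: 0.0431
```

```bash
python3 -c "
from h import *
go('red',.059)"
```

```text
pos [0.5301 0.2024 0.1951] frac [0.072 0.073 0.679] dist 0.137 tilt [-0.015  0.005 -0.   ] yaw 75.8 q [ 0.24  0.31  1.59  0.    1.27 -1.09] w 0.0431 F [-0.4 -0.5  0.1] t 18.25
```

>>> move_arm --targets '[0.072, 0.073, 0, -0.015, 0.005, 0, 0.5, 0, 0, 0, 0, 0, 0, 0.5, 0, 0, 0, 0, 0, 0, 0.5, 0, 0, 0.15, 0, 0, 0, 0.5, 0, 0, 0.15, 0, 0, 0, 0.5, 0, 0, 0.15, 0, 0, 0, 0.5, 0, 0, 0, 0, 0, 0, 0.5, 0, 0, 0, 0, 0, 0, 0.5]'

```text
clock: 19.05
position: [0.5525, 0.2073, 0.1049]
eef_rot: [0.003, 0.792, 0.611, 0.003]
ft_force: [-0.1, 0.9, 0.8]
width: 0.043
```

```bash
python3 -c "
from h import *
go('red',.059)"
```

```text
pos [0.5525 0.2073 0.1049] frac [ 0.014 -0.048  0.229] dist 0.047 tilt [ 0.005 -0.001 -0.   ] yaw 75.3 q [ 0.24  0.4   1.68 -0.    1.05 -1.07] w 0.043 F [-0.1  0.9  0.8] t 19.05
```

>>> move_arm --targets '[0.014, -0.05, 0, 0.004, 0, 0, 0.5, 0, 0, 0, 0, 0, 0, 0.5, 0, 0, 0, 0, 0, 0, 0.5, 0, 0, 0.1, 0, 0, 0, 0.5, 0, 0, 0, 0, 0, 0, 0.5, 0, 0, 0, 0, 0, 0, 0.5]'

```text
clock: 19.65
position: [0.5472, 0.2142, 0.0924]
eef_rot: [0.003, 0.792, 0.611, 0.008]
ft_force: [0.0, -0.3, 0.2]
width: 0.0425
```

```bash
python3 -c "
from h import *
go('red',.059)"
```

```text
pos [0.5472 0.2142 0.0924] frac [-0.014 -0.014  0.167] dist 0.034 tilt [ 0.008 -0.006 -0.   ] yaw 75.3 q [ 0.25  0.41  1.71  0.    1.   -1.06] w 0.0425 F [ 0.  -0.3  0.2] t 19.65
```

>>> move_arm --targets '[-0.014, -0.014, 0.03, 0.008, -0.006, 0, 0.5, 0, 0, 0.05, 0, 0, 0, 0.5, 0, 0, 0.05, 0, 0, 0, 0.5, 0, 0, 0, 0, 0, 0, 0.5, 0, 0, 0, 0, 0, 0, 0.5]'

```text
clock: 20.15
position: [0.5447, 0.2123, 0.0659]
eef_rot: [0.001, 0.792, 0.611, 0.001]
ft_force: [-0.3, 0.2, -0.4]
width: 0.0426
```

```bash
python3 -c "
from h import *
go('red',.059)"
```

```text
pos [0.5447 0.2123 0.0659] frac [ 0.001 -0.002  0.034] dist 0.007 tilt [ 0.001  0.    -0.   ] yaw 75.3 q [ 0.25  0.44  1.74 -0.    0.96 -1.06] w 0.0426 F [-0.3  0.2 -0.4] t 20.15
```

Good alignment. Descend 6 mm, grip and lift.

>>> move_arm --targets '[0, 0, 0.03, 0, 0, 0, 0.5, 0, 0, 0, 0, 0, 0, 0.5, 0, 0, 0, 0, 0, 0, 0.5, 0, 0, 0, 0, 0, 0, 0, 0, 0, 0, 0, 0, 0, 0, 0, 0, 0, 0, 0, 0, 0, 0, 0, 0, 0, 0, 0, 0, 0, 0, 0, 0, 0, 0, 0]' --newtons 40

```text
clock: 20.95
position: [0.545, 0.2124, 0.0598]
eef_rot: [0.001, 0.792, 0.611, 0.001]
ft_force: [0.2, 0.5, -1.1]
width: 0.0142
```

>>> move_arm --targets '[0, 0, -0.1, 0, 0, 0, 0, 0, 0, -0.2, 0, 0, 0, 0, 0, 0, -0.2, 0, 0, 0, 0, 0, 0, -0.2, 0, 0, 0, 0, 0, 0, -0.1, 0, 0, 0, 0, 0, 0, 0, 0, 0, 0, 0]'

```text
clock: 21.55
position: [0.5432, 0.2121, 0.2234]
eef_rot: [-0.0, 0.792, 0.611, -0.002]
ft_force: [0.5, 0.1, -1.6]
width: 0.0139
```

```bash
sed -i 's/compass=(.5678,-.224)/compass=(.5690,-.2243)/' h.py; python3 -c "
from h import *
go('compass',.2)"
```

```text
pos [0.5432 0.2121 0.2234] frac [-2.077  0.679  0.121] dist 0.438 tilt [-0.002  0.002 -0.   ] yaw 75.3 q [ 0.25  0.3   1.52 -0.    1.32 -1.06] w 0.0139 F [ 0.5  0.1 -1.6] t 21.55
```

>>> move_arm --targets '[-0.22, 0.075, 0, 0, 0, 0, 0, -0.22, 0.075, 0, 0, 0, 0, 0, -0.22, 0.075, 0, 0, 0, 0, 0, -0.22, 0.075, 0, 0, 0, 0, 0, -0.22, 0.075, 0, 0, 0, 0, 0, -0.22, 0.075, 0, 0, 0, 0, 0, -0.22, 0.075, 0, 0, 0, 0, 0, -0.22, 0.075, 0, 0, 0, 0, 0, -0.22, 0.075, 0, 0, 0, 0, 0, 0, 0, 0, 0, 0, 0, 0, 0, 0, 0, 0, 0, 0, 0, 0, 0, 0, 0, 0, 0, 0]'

```text
clock: 22.75
position: [0.5682, -0.2174, 0.2022]
eef_rot: [-0.011, 0.79, 0.612, -0.008]
ft_force: [0.5, 1.2, -0.9]
width: 0.0142
```

```bash
python3 -c "
from h import *
go('compass',.12)"
```

```text
pos [ 0.5682 -0.2174  0.2022] frac [-0.033  0.024  0.411] dist 0.083 tilt [-0.017 -0.001  0.   ] yaw 75.5 q [-0.48  0.37  1.48 -0.    1.32 -1.79] w 0.0142 F [ 0.5  1.2 -0.9] t 22.75
```

>>> move_arm --targets '[-0.033, 0.018, 0, -0.017, 0, 0, 0, 0, 0, 0, 0, 0, 0, 0, 0, 0, 0, 0, 0, 0, 0, 0, 0, 0.1, 0, 0, 0, 0, 0, 0, 0.08, 0, 0, 0, 0, 0, 0, 0, 0, 0, 0, 0, 0, 0, 0, 0, 0, 0, 0]'

```text
clock: 23.45
position: [0.57, -0.2152, 0.1649]
eef_rot: [-0.003, 0.788, 0.616, 0.001]
ft_force: [0.3, -0.5, -0.8]
width: 0.014
```

```bash
python3 -c "
from h import *
go('compass',.12)
im,d=eyes.get_image('side');cv2.imwrite('pics/s6.png',cv2.resize(im[190:390,250:480,::-1],None,fx=3,fy=3))
hsv=cv2.cvtColor(im,cv2.COLOR_RGB2HSV);v,u=np.mgrid[:400,:640]
k=((hsv[...,0]<5)|(hsv[...,0]>174))&(hsv[...,1]>170)&(u>330)&(u<450)&(v>195)&(v<300)
n,l,s,c=cv2.connectedComponentsWithStats(k.astype(np.uint8));x,y,w,h,_=s[1+np.argmax(s[1:,4])];p=readout.sense()['position'];print(x,x+w-1,x+(w-1)/2,y,y+h-1,proj('side',(p[0],p[1],p[2]-.04)))
"
```

```text
pos [ 0.57   -0.2152  0.1649] frac [-0.047  0.007  0.224] dist 0.046 tilt [-0.002 -0.003 -0.   ] yaw 76.1 q [-0.48  0.38  1.55  0.    1.21 -1.81] w 0.014 F [ 0.3 -0.5 -0.8] t 23.45
362 419 390.5 222 277 [389.08098927 246.6071959 ]
```

View pics/s6.png

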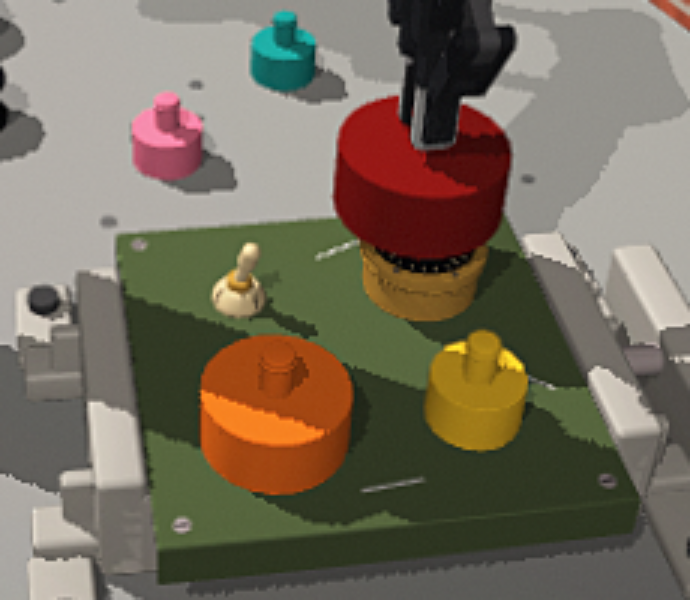

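Orange sits flat over the starter, at crop (276,412). The red cap hangs above the compass, 9 mm too far back. I correct and lower.

>>> move_arm --targets '[-0.049, 0.007, 0, 0, -0.002, 0, 0, 0, 0, 0, 0, 0, 0, 0, 0, 0, 0, 0, 0, 0, 0, 0, 0, 0.07, 0, 0, 0, 0, 0, 0, 0, 0, 0, 0, 0, 0, 0, 0, 0, 0, 0, 0]'

```text
clock: 24.1
position: [0.5709, -0.2271, 0.1547]
eef_rot: [0.001, 0.788, 0.616, 0.001]
ft_force: [0.1, -0.7, -1.1]
width: 0.0144
```

```bash
python3 -c "
from h import *
go('compass',.12)"
```

```text
pos [ 0.5709 -0.2271  0.1547] frac [ 0.012 -0.013  0.173] dist 0.035 tilt [ 0.002  0.    -0.   ] yaw 76.1 q [-0.49  0.39  1.56  0.    1.19 -1.82] w 0.0144 F [ 0.1 -0.7 -1.1] t 24.1
```

>>> move_arm --targets '[0.012, -0.011, 0, 0, 0, 0, 0, 0, 0, 0, 0, 0, 0, 0, 0, 0, 0.07, 0, 0, 0, 0, 0, 0, 0.04, 0, 0, 0, 0, 0, 0, 0, 0, 0, 0, 0, 0, 0, 0, 0, 0, 0, 0]'

```text
clock: 24.7
position: [0.5705, -0.2245, 0.1349]
eef_rot: [0.003, 0.788, 0.616, 0.002]
ft_force: [0.1, -0.4, -0.1]
width: 0.0143
```

```bash
python3 -c "
from h import *
go('compass',.12)"
```

```text
pos [ 0.5705 -0.2245  0.1349] frac [-0.001 -0.008  0.074] dist 0.015 tilt [ 0.005  0.001 -0.   ] yaw 76.1 q [-0.49  0.41  1.59  0.    1.13 -1.82] w 0.0143 F [ 0.1 -0.4 -0.1] t 24.7
```

>>> move_arm --targets '[0, -0.005, 0.04, 0.004, 0, 0, 0, 0, 0, 0.035, 0, 0, 0, 0, 0, 0, 0, 0, 0, 0, 0, 0, 0, 0, 0, 0, 0, 0]'

```text
clock: 25.1
position: [0.5704, -0.2247, 0.1197]
eef_rot: [0.002, 0.788, 0.616, 0.0]
ft_force: [-0.2, -0.8, 3.4]
width: 0.0139
```

```bash
python3 -c "
from h import *
go('compass',.12)"
```

```text
pos [ 0.5704 -0.2247  0.1197] frac [ 0.    -0.007 -0.002] dist 0.001 tilt [ 0.002  0.001 -0.   ] yaw 76.1 q [-0.49  0.42  1.61 -0.    1.11 -1.81] w 0.0139 F [-0.2 -0.8  3.4] t 25.1
```

>>> move_arm --targets '[0, 0, 0, 0, 0, 0, 0.5, 0, 0, 0, 0, 0, 0, 0.5, 0, 0, 0, 0, 0, 0, 0.5, 0, 0, 0, 0, 0, 0, 0.5, 0, 0, -0.1, 0, 0, 0, 0.5, 0, 0, -0.2, 0, 0, 0, 0.5, 0, 0, -0.2, 0, 0, 0, 0.5, 0, 0, 0, 0, 0, 0, 0.5, 0, 0, 0, 0, 0, 0, 0.5]'

```text
clock: 26.0
position: [0.5697, -0.2242, 0.2229]
eef_rot: [0.001, 0.788, 0.616, -0.0]
ft_force: [-0.4, -0.1, -1.3]
width: 0.0427
```

>>> move_arm --targets '[0.205, -0.115, 0, 0, 0, 0, 0.5, 0.205, -0.115, 0, 0, 0, 0, 0.5, 0.205, -0.115, 0, 0, 0, 0, 0.5, 0.205, -0.115, 0, 0, 0, 0, 0.5, 0.205, -0.115, 0, 0, 0, 0, 0.5, 0.205, -0.115, 0, 0, 0, 0, 0.5, 0.205, -0.115, 0, 0, 0, 0, 0.5, 0.205, -0.115, 0, 0, 0, 0, 0.5, 0.205, -0.115, 0, 0, 0, 0, 0.5, 0.205, -0.115, 0, 0, 0, 0, 0.5, 0.205, -0.115, 0, 0, 0, 0, 0.5, 0, 0, 0, 0, 0, 0, 0.5]'

```text
clock: 27.2
position: [0.423, 0.2903, 0.2075]
eef_rot: [-0.004, 0.79, 0.613, -0.007]
ft_force: [0.4, -0.5, -0.3]
width: 0.0426
```

>>> move_arm --targets '[0, 0, 0, 0, 0, 0, 0.5, 0, 0, 0, 0, 0, 0, 0.5]'

```text
clock: 27.4
position: [0.4215, 0.2901, 0.2054]
eef_rot: [-0.004, 0.789, 0.615, -0.01]
ft_force: [-0.2, -0.9, 0.3]
width: 0.0425
```

```bash
python3 -c "
from h import *
go('blue',.067)"
```

```text
pos [0.4215 0.2901 0.2054] frac [ 0.172 -0.035  0.691] dist 0.143 tilt [-0.012  0.007 -0.   ] yaw 75.9 q [ 0.46  0.22  1.69  0.    1.26 -0.86] w 0.0425 F [-0.2 -0.9  0.3] t 27.4
```

>>> move_arm --targets '[0.172, -0.035, 0, -0.012, 0.007, 0, 0.5, 0, 0, 0, 0, 0, 0, 0.5, 0, 0, 0, 0, 0, 0, 0.5, 0, 0, 0.14, 0, 0, 0, 0.5, 0, 0, 0.14, 0, 0, 0, 0.5, 0, 0, 0.1, 0, 0, 0, 0.5, 0, 0, 0, 0, 0, 0, 0.5, 0, 0, 0, 0, 0, 0, 0.5]'

```text
clock: 28.2
position: [0.428, 0.3137, 0.1269]
eef_rot: [0.002, 0.794, 0.608, -0.001]
ft_force: [-0.3, -0.1, 0.3]
width: 0.0425
```

```bash
python3 -c "
from h import *
go('blue',.067)"
```

```text
pos [0.428  0.3137 0.1269] frac [ 0.043 -0.052  0.299] dist 0.061 tilt [0.002 0.002 0.   ] yaw 74.9 q [ 0.5   0.31  1.78 -0.01  1.06 -0.8 ] w 0.0425 F [-0.3 -0.1  0.3] t 28.2
```

>>> move_arm --targets '[0.045, -0.055, 0, 0, 0, 0, 0.5, 0, 0, 0, 0, 0, 0, 0.5, 0, 0, 0, 0, 0, 0, 0.5, 0, 0, 0.12, 0, 0, 0, 0.5, 0, 0, 0, 0, 0, 0, 0.5, 0, 0, 0, 0, 0, 0, 0.5]'

```text
clock: 28.8
position: [0.4226, 0.3277, 0.1084]
eef_rot: [0.003, 0.794, 0.608, 0.005]
ft_force: [0.5, 0.1, 0.6]
width: 0.0424
```

```bash
python3 -c "
from h import *
go('blue',.067)"
```

```text
pos [0.4226 0.3277 0.1084] frac [-0.019 -0.009  0.207] dist 0.042 tilt [ 0.007 -0.003 -0.   ] yaw 74.9 q [ 0.53  0.33  1.8  -0.01  1.   -0.77] w 0.0424 F [0.5 0.1 0.6] t 28.8
```

>>> move_arm --targets '[-0.019, -0.009, 0.03, 0.007, -0.003, 0, 0.5, 0, 0, 0.05, 0, 0, 0, 0.5, 0, 0, 0.05, 0, 0, 0, 0.5, 0, 0, 0, 0, 0, 0, 0.5, 0, 0, 0, 0, 0, 0, 0.5]'

```text
clock: 29.3
position: [0.4207, 0.3248, 0.0822]
eef_rot: [0.0, 0.794, 0.608, 0.001]
ft_force: [-0.5, 0.1, 0.8]
width: 0.0428
```

```bash
python3 -c "
from h import *
go('blue',.067)"
```

```text
pos [0.4207 0.3248 0.0822] frac [-0.002 -0.001  0.076] dist 0.015 tilt [ 0.001 -0.001 -0.   ] yaw 74.9 q [ 0.53  0.36  1.84  0.    0.95 -0.78] w 0.0428 F [-0.5  0.1  0.8] t 29.3
```

>>> move_arm --targets '[0, 0, 0.07, 0, 0, 0, 0.5, 0, 0, 0, 0, 0, 0, 0.5, 0, 0, 0, 0, 0, 0, 0.5]'

```text
clock: 29.6
position: [0.4213, 0.3251, 0.0684]
eef_rot: [0.0, 0.794, 0.608, 0.001]
ft_force: [0.3, -0.7, 0.1]
width: 0.0426
```

>>> move_arm --targets '[0, 0, 0, 0, 0, 0, 0, 0, 0, 0, 0, 0, 0, 0, 0, 0, 0, 0, 0, 0, 0, 0, 0, 0, 0, 0, 0, 0, 0, 0, 0, 0, 0, 0, 0]'

```text
clock: 30.1
position: [0.4223, 0.3258, 0.0703]
eef_rot: [0.0, 0.794, 0.608, 0.003]
ft_force: [-0.4, 0.4, 0.2]
width: 0.0139
```

>>> move_arm --targets '[0, 0, -0.1, 0, 0, 0, 0, 0, 0, -0.2, 0, 0, 0, 0, 0, 0, -0.2, 0, 0, 0, 0, 0, 0, -0.2, 0, 0, 0, 0, 0, 0, -0.15, 0, 0, 0, 0, 0, 0, 0, 0, 0, 0, 0, 0, 0, 0, 0, 0, 0, 0]'

```text
clock: 30.8
position: [0.4202, 0.3244, 0.2455]
eef_rot: [0.0, 0.794, 0.608, 0.001]
ft_force: [-0.4, -0.1, -0.6]
width: 0.0141
```

```bash
python3 -c "
from h import *
go('toggle',.23)"
```

```text
pos [0.4202 0.3244 0.2455] frac [-2.457  0.946  0.076] dist 0.527 tilt [ 0.    -0.001  0.   ] yaw 74.9 q [ 0.53  0.21  1.6   0.    1.33 -0.78] w 0.0141 F [-0.4 -0.1 -0.6] t 30.8
```

>>> move_arm --targets '[-0.222, 0.085, 0, 0, 0, 0, 0, -0.222, 0.085, 0, 0, 0, 0, 0, -0.222, 0.085, 0, 0, 0, 0, 0, -0.222, 0.085, 0, 0, 0, 0, 0, -0.222, 0.085, 0, 0, 0, 0, 0, -0.222, 0.085, 0, 0, 0, 0, 0, -0.222, 0.085, 0, 0, 0, 0, 0, -0.222, 0.085, 0, 0, 0, 0, 0, -0.222, 0.085, 0, 0, 0, 0, 0, -0.222, 0.085, 0, 0, 0, 0, 0, 0, 0, 0, 0, 0, 0, 0, 0, 0, 0, 0, 0, 0, 0]'

```text
clock: 32.0
position: [0.463, -0.164, 0.2244]
eef_rot: [-0.011, 0.792, 0.61, -0.009]
ft_force: [-0.8, 0.3, 0.8]
width: 0.0141
```

```bash
python3 -c "
from h import *
go('toggle',.1295)"
```

```text
pos [ 0.463  -0.164   0.2244] frac [-0.154  0.117  0.471] dist 0.102 tilt [-0.018  0.    -0.   ] yaw 75.2 q [-0.48  0.18  1.69 -0.01  1.3  -1.79] w 0.0141 F [-0.8  0.3  0.8] t 32.0
```

>>> move_arm --targets '[-0.154, 0.105, 0, -0.018, 0, 0, 0, 0, 0, 0, 0, 0, 0, 0, 0, 0, 0, 0, 0, 0, 0, 0, 0, 0.12, 0, 0, 0, 0, 0, 0, 0, 0, 0, 0, 0, 0, 0, 0, 0, 0, 0, 0]'

```text
clock: 32.6
position: [0.4732, -0.1919, 0.1956]
eef_rot: [-0.005, 0.79, 0.613, -0.001]
ft_force: [0.5, 0.0, -0.2]
width: 0.014
```

```bash
python3 -c "
from h import *
go('toggle',.1295)"
```

```text
pos [ 0.4732 -0.1919  0.1956] frac [-0.034  0.021  0.33 ] dist 0.067 tilt [-0.006 -0.003 -0.   ] yaw 75.5 q [-0.52  0.22  1.71  0.    1.22 -1.84] w 0.014 F [ 0.5  0.  -0.2] t 32.6
```

>>> move_arm --targets '[-0.036, 0.018, 0, -0.005, 0, 0, 0, 0, 0, 0, 0, 0, 0, 0, 0, 0, 0, 0, 0, 0, 0, 0, 0, 0.05, 0, 0, 0, 0, 0, 0, 0, 0, 0, 0, 0, 0, 0, 0, 0, 0, 0, 0]'

```text
clock: 33.2
position: [0.4762, -0.1996, 0.1875]
eef_rot: [0.0, 0.79, 0.613, 0.002]
ft_force: [-0.2, -0.2, -0.1]
width: 0.0141
```

```bash
python3 -c "
from h import *
go('toggle',.1295)
im,d=eyes.get_image('side');cv2.imwrite('pics/s7.png',cv2.resize(im[190:390,250:480,::-1],None,fx=3,fy=3))
hsv=cv2.cvtColor(im,cv2.COLOR_RGB2HSV);v,u=np.mgrid[:400,:640]
k=((hsv[...,0]>105)&(hsv[...,0]<128))&(hsv[...,1]>150)&(u>290)&(u<370)&(v>195)&(v<310)
n,l,s,c=cv2.connectedComponentsWithStats(k.astype(np.uint8));x,y,w,h,_=s[1+np.argmax(s[1:,4])];p=readout.sense()['position'];print(x,x+w-1,x+(w-1)/2,y,y+h-1,proj('side',(p[0],p[1],p[2]-.045)))
"
```

```text
pos [ 0.4762 -0.1996  0.1875] frac [-0.    -0.007  0.29 ] dist 0.058 tilt [ 0.002 -0.002  0.   ] yaw 75.7 q [-0.53  0.23  1.72  0.    1.19 -1.86] w 0.0141 F [-0.2 -0.2 -0.1] t 33.2
313 347 330.0 226 270 [329.58896964 246.39461642]
```

View pics/s7.png

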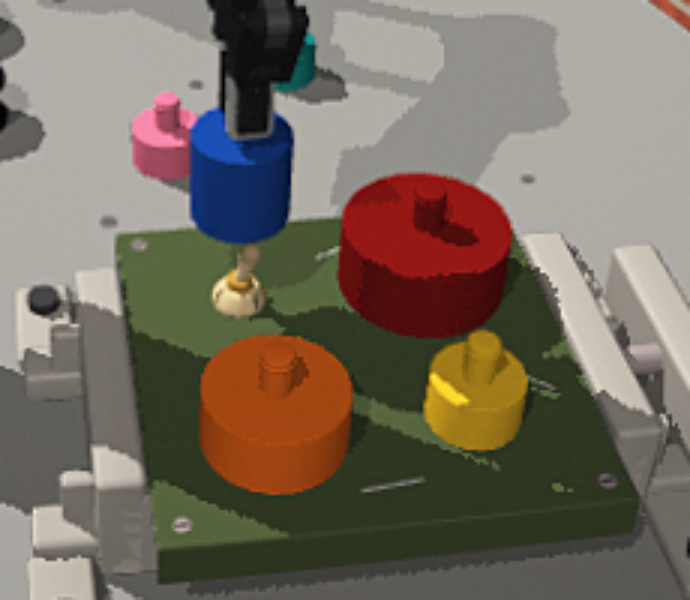

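Red is seated over the compass. Blue is lined up above the toggle (cap column 330, toggle column 329). I lower it.

>>> move_arm --targets '[0, -0.007, 0.05, 0, 0, 0, 0, 0, 0, 0.07, 0, 0, 0, 0, 0, 0, 0.05, 0, 0, 0, 0, 0, 0, 0, 0, 0, 0, 0, 0, 0, 0, 0, 0, 0, 0]'

```text
clock: 33.75
position: [0.4742, -0.1989, 0.1506]
eef_rot: [-0.0, 0.79, 0.613, 0.002]
ft_force: [-0.5, 0.7, 0.1]
width: 0.0143
```

```bash
python3 -c "
from h import *
go('toggle',.1295)"
```

```text
pos [ 0.4742 -0.1989  0.1506] frac [-0.001  0.004  0.105] dist 0.021 tilt [ 0.001 -0.002 -0.   ] yaw 75.7 q [-0.54  0.26  1.78  0.    1.1  -1.86] w 0.0143 F [-0.5  0.7  0.1] t 33.75
```

>>> move_arm --targets '[0, 0.003, 0.05, 0, 0, 0, 0, 0, 0, 0.045, 0, 0, 0, 0, 0, 0, 0.01, 0, 0, 0, 0, 0, 0, 0, 0, 0, 0, 0, 0, 0, 0, 0, 0, 0, 0]'

```text
clock: 34.25
position: [0.4756, -0.1994, 0.1295]
eef_rot: [0.001, 0.79, 0.613, 0.002]
ft_force: [0.1, -0.3, 1.2]
width: 0.0142
```

```bash
python3 -c "
from h import *
go('toggle',.1295)"
```

```text
pos [ 0.4756 -0.1994  0.1295] frac [ 0.    -0.003 -0.   ] dist 0.001 tilt [ 0.003 -0.002 -0.   ] yaw 75.7 q [-0.53  0.28  1.81  0.    1.05 -1.86] w 0.0142 F [ 0.1 -0.3  1.2] t 34.25
```

Release, rise, and back off towards +y so that both cameras see the panel.

>>> move_arm --targets '[0, 0, 0, 0, 0, 0, 0.5, 0, 0, 0, 0, 0, 0, 0.5, 0, 0, 0, 0, 0, 0, 0.5, 0, 0, 0, 0, 0, 0, 0.5, 0, 0, -0.1, 0, 0, 0, 0.5, 0, 0, -0.2, 0, 0, 0, 0.5, 0, 0, -0.2, 0, 0, 0, 0.5, 0, 0, -0.1, 0, 0, 0, 0.5, 0, 0, 0, 0, 0, 0, 0.5]'

```text
clock: 35.15
position: [0.4746, -0.1993, 0.2518]
eef_rot: [-0.001, 0.79, 0.613, 0.002]
ft_force: [0.2, 0.0, 0.2]
width: 0.0427
```

>>> move_arm --targets '[0.2, -0.06, 0, 0, 0, 0, 0.5, 0.2, -0.06, 0, 0, 0, 0, 0.5, 0.2, -0.06, 0, 0, 0, 0, 0.5, 0.2, -0.06, 0, 0, 0, 0, 0.5, 0.2, -0.06, 0, 0, 0, 0, 0.5, 0.2, -0.06, 0, 0, 0, 0, 0.5, 0.2, -0.06, 0, 0, 0, 0, 0.5, 0, 0, 0, 0, 0, 0, 0.5, 0, 0, 0, 0, 0, 0, 0.5]'

```text
clock: 36.05
position: [0.4587, 0.1021, 0.2405]
eef_rot: [-0.005, 0.791, 0.612, -0.003]
ft_force: [-0.6, 0.0, -1.0]
width: 0.0427
```

```bash
python3 - <<'E'
from h import *
print(readout.sense()['clock'],readout.sense()['position'])
im,d=eyes.get_image('top');P=cloud('top',d);v,u=np.mgrid[:400,:640]
for f,hh in(('jewel',.049),('toggle',.071),('starter',.055),('compass',.061)):
    t=.06+hh;c=proj('top',(*T[f],t))
    k=(np.hypot(u-c[0],v-c[1])<12)&(P[...,2]>t-.009)
    px=np.c_[u[k],v[k]].mean(0) if k.any() else c;q=plane('top',px,t)[0]
    cr=(np.hypot(u-c[0],v-c[1])<9)&~k
    print(f,'n',k.sum(),'zmax',P[k][:,2].max().round(4) if k.any() else None,'exp',t,'err mm',((q[:2]-T[f])*1000).round(1))
for n,px in(('tin',(252,234)),('reel',(297,243))):
    k=(np.hypot(u-px[0],v-px[1])<22)&(P[...,2]>.012)&(P[...,2]<.06);print(n,plane('top',np.c_[u[k],v[k]].mean(0),.03)[0].round(4))
s,_=eyes.get_image('side');cv2.imwrite('pics/f.png',np.hstack([cv2.resize(s[200:390,270:480,::-1],(400,362)),cv2.resize(im[140:262,370:505,::-1],(400,362))]))
E
```

```text
36.05 [0.45868314 0.10206479 0.24053919]
jewel n 39 zmax 1.199 exp 0.109 err mm [1.5 1.4]
toggle n 38 zmax 1.199 exp 0.131 err mm [-0.5  3.7]
starter n 43 zmax 1.199 exp 0.11499999999999999 err mm [-1.2  3.3]
compass n 40 zmax 0.1245 exp 0.121 err mm [0.9 3.4]
tin [0.4274 0.2029 0.03  ]
reel [0.4087 0.0979 0.03  ]
```

View pics/f.png

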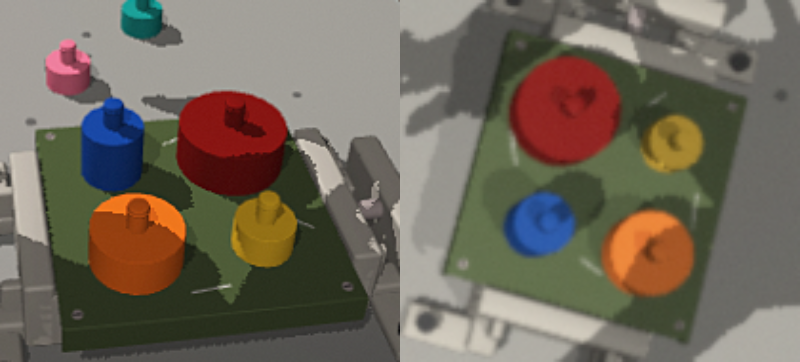

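All four caps are on their fittings and look upright. The zmax of 1.199 comes from missing depth pixels. The tin reading shifted 11 mm, probably because the arm hides part of it, so I recheck both before handing in.

```bash
python3 - <<'E'
from h import *
v,u=np.mgrid[:400,:640]
s,d=eyes.get_image('side');S=cloud('side',d);S0=np.load('S.npy')
for n,c in(('tin',(233,193)),('reel',(237,222))):
    for A in(S0,S):
        k=(np.hypot(u-c[0],v-c[1])<20)&(A[...,2]>.02)&(A[...,2]<.045)&(np.hypot(A[...,0]-.42,A[...,1]-(.213 if n=='tin' else .1))<.06);print(n,k.sum(),A[k].mean(0).round(4))
t,d=eyes.get_image('top');P=cloud('top',d)
for f,hh in(('jewel',.049),('toggle',.071),('starter',.055),('compass',.061)):
    c=proj('top',(*T[f],.06+hh));k=(np.hypot(u-c[0],v-c[1])<5)&(d>.5);print(f,P[k][:,2].max().round(4),'exp',.06+hh)
E
```

```text
tin 472 [0.4305 0.2051 0.0258]
tin 476 [0.4307 0.2051 0.0256]
reel 436 [0.4089 0.0909 0.0311]
reel 432 [0.409  0.0909 0.0312]
jewel 0.1139 exp 0.109
toggle 0.1339 exp 0.131
starter 0.1182 exp 0.11499999999999999
compass 0.124 exp 0.121
```

```bash
python3 -c "
from bench import job
print(job.close_job())"
```

```text
the job is handed in; nothing more can be done
None
```

All four caps are on their own fittings: yellow over the jewel, blue over the toggle, orange over the starter switch and dark red over the compass. I handed the job in at about 36 s with the gripper clear of everything; the hand-in gave no verdict.

- **Centring:** the last top-view check put the stubs 1.4–3.9 mm from my estimates of the fitting centres, against the 13 mm limit. Those centres are good to a few mm, because the two cameras differed by up to about 6 mm.
- **Seating:** each cap was lowered until the tool was within 1 mm of its seated height. In depth, the stub tops read 3–5 mm above nominal; they read 2–4 mm high while still standing on the bench, so I take that as camera bias. The last picture shows every cap upright.
- **Tin and reel:** the side view shows both within 0.2 mm of where they started. One top-view reading had put the tin 11 mm off; I think the arm hid part of it, and the side view contradicted it.
- **Contact:** while I lined up on the orange cap, the fingertips pressed its crown with about 9 N. I backed off before gripping.

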